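# Load the warming bay and click its selector to the cup's program

### The arm

A 6-joint arm with a two-finger parallel gripper is mounted at the origin on the work surface. World frame = base frame: x ahead of the robot, y to its left, z up, the work surface at z = 0. Lengths are in m, angles in rad, forces in N, time in s.
With the tool pointing down it reaches from about 0.425 to 0.95 m from the base axis. Payload 3.5 kg.
Tool frame: the origin (TCP) lies between the finger pads; the fingertips stand 25 mm ahead of it and the grasp point (between the pads) lies 6 mm ahead of it (ctrl.finger_overhang is the distance from the TCP to the fingertips, in m); x points along the fingers, y is the direction in which the jaws open and shut, and the axes are right-handed (so a half turn about x gives the same grasp; the last joint's range is limited). The gripper opens to 85 mm and grips with 20 to 120 N. Pads are 22 mm wide; open, the fingers measure 114 mm over their backs; the gripper's body (76 mm by 85 mm) begins 54 mm behind the grasp point. The pads swing forward as they close: fully open they stand 13 mm farther back than shut.
Start: joints at [-1.491, 0.286, 1.577, -0, 1.279, -0.15], TCP at [0.154, -0.657, 0.256] pointing down, gripper open.
Joint ranges: [-2.77, 2.77], [-0.9, 2.22], [0.21, 2.48], [-1.53, 4.67], [0.24, 2.81], [-2.84, 2.84]. Speed limits (rad/s): [2.79, 2.79, 3.14, 3.14, 3.14, 3.14].

### API

Orientations are given as a unit quaternion [x, y, z, w].
In Python, from plant import ctrl gives the robot as it stands.
- The arm moves only by the tool play_rows, never from a script. Its argument "targets" is a list of rows, each an object with "delta_pos": the shift along the world's x, y, z normalised to -1 to 1, where 1 is 1000 mm, a list of three; "delta_rot": the turn, a rotation vector about the world's x, y, z normalised to -1 to 1, where 1 is pi rad, a list of three; "claw": the finger opening in mm, from 0 to 85.4. In form: [{"delta_pos": [tx, ty, tz], "delta_rot": [wx, wy, wz], "claw": claw}, ...]. A call has 1 to 20 rows; each row is the pose to reach, as a shift and turn from the pose measured when the call began, turning the shorter way round; what a row does not reach only later rows make up. A row lasts 1/12 s, in which the tool goes at most 41.7 mm and 7.16 degrees, less where a joint would pass 70% of its speed; a pose out of reach is approached as far as the arm can. A call with a number of a shift or a turn outside -1 to 1 is refused whole. A call with a gripper value outside its range is refused whole. The fingers move at their own pace and stop on an object; "newtons" is the grip in N (left out, the last holds). Time passes only in rows, so rows that repeat a pose let the fingers close. It gives the time, the measured TCP pose, the force and the opening at its end, in the units of the state.
- ctrl.get_state(): the state, without advancing time (a new reading comes with each control period).
- ctrl.read_camera(name): name is "scene" or "top" or "wrist"; returns the picture (420x560x3 uint8, blue, green, red); there is no depth.
- ctrl.calibration(name): a dict with "fx", "fy", "cx", "cy" (pixels), "k1" (the pictures are not rectified: a ray, as slopes to the right and down, at radius r is drawn at 1 + k1 r^2 times it, then the intrinsics apply), "camera_from_world" (4x4, takes a point from world to camera coordinates). Camera axes: x right, y down, z forward; pixel columns grow to the right and rows downward; lengths in m; the calibration is good to about 2 mm. A picture is of the moment at which its call begins: read the wrist's pose just before it. calibration takes no time and is no camera call; for the wrist camera it gives the pose at the moment of the call.
- ctrl.sign_off(): hands the job in, once; it reports no verdict.
The state is a dict: "time": time; "qpos": joint angles; "dq": joint speeds; "joint_efforts": joint torques, N m; "eef_pos": TCP position; "tcp_rot": TCP orientation; "contact_force": force on the tool from outside, world axes, zero at the start; "wrist_torque": the same for the moment, N m; "opening": opening from 0.0 (shut) to 1.0 (fully open).
Only numpy, scipy, OpenCV 4.12 (cv2) and the standard library are available. Lean on these libraries where they do the work, as an engineer would, in place of code of your own. Each camera call takes 0.05 s, during which the arm holds its last target. There are 200 camera calls.

### The job

Put the cup that stands on the green mat upright into the three-walled warming bay, pushed home against its back wall. Only then turn the selector on the control box back (anticlockwise) to its end stop, and from there click it clockwise to that cup's program: two clicks for the small cup, four for the medium, six for the large, and leave it resting in that notch. Do not tip any cup, and leave the other two cups and everything else on the bench where they stand.

Things in the scene. Friction and masses are not known exactly. Their poses are not given: they have to be found in the camera images.
- cup_small: Small cream porcelain cup, straight-sided, open-topped: 48 mm diameter, 65 mm high, 4 mm wall, about 0.09 kg. Origin: centre of its underside, z up, on the bench (z = 0). Its program is 2 clicks. One of the three cups, not always the same one, starts on the mat; the other two are bystanders.
- cup_medium: Medium cup, same look: 56 mm diameter, 80 mm high, about 0.13 kg. Origin: centre of its underside. Its program is 4 clicks.
- cup_large: Large cup, same look: 64 mm diameter, 96 mm high, about 0.19 kg. Origin: centre of its underside. Its program is 6 clicks.
- mat: Green square mat, 110 x 110 mm, flat on the bench (no height to speak of). Origin: its centre. The cup to load starts within 12 mm of its centre; the other cups are more than 100 mm away.
- bay: Fixed bay: three steel walls 50 mm high, 6 mm thick, orange top edges, round a reddish tile flush with the bench; open on top and towards its own -x. Inside 80 mm deep (x) by 80 mm wide (y). Origin: centre of the inside at bench height. Mouth at x = -40 mm, inner face of the back wall at x = +40 mm, of the side walls at y = +-40 mm. A cup slides in level; a home cup touches the back wall.
- box: Control box, fixed: cream, 200 x 200 mm, 60 mm high, blue-grey top. Origin: centre of its underside, z up; the selector's upright axis passes through it. A red tick marks the end stop, white ticks the 7 clicks; growing yellow dots mark clicks 2, 4, 6. Two thin posts, 22 mm high, 36 mm from the axis, and two 4 mm lamps at the front edge are look only.
- selector (a joint): Angle in rad: 0 at the anticlockwise stop, growing clockwise from above; 8 notches 0.5236 apart. Black lever 14 mm wide, from 20 mm behind the axis to 80 mm out, 66 to 94 mm above the bench; 60 mm disc, 7 mm high, under it. It points along the box's own direction 1.833 - q (from x towards y). Side push 60 mm out: about 5 N. Past half way it snaps to the next notch and rests there.
- lever_tip (a point): Point on the top edge of the lever's outer end, on its white line: 80 mm from the axis, 94 mm above the bench.
- jar: Bystander: white screw jar, 60 mm diameter, 85 mm high. Origin: centre of underside.
- bottle: Bystander: amber bottle, 62 mm diameter, 150 mm high. Origin: centre of underside.
- weight: Bystander: brass knob weight, 48 mm diameter, 78 mm high, 0.5 kg. Origin: centre of underside.
- brush: Bystander: red-handled brush lying flat, 190 mm long along its x, under 30 mm high.
- spoon: Bystander: steel spoon lying flat, 160 mm long along its x, under 30 mm high.
There are look-alikes about, which are no part of the job. Leave any black or purple look-alike of the bay alone.

How it is judged:
By the outcome, as a careful person would: the job done as asked, in the order asked, and still so for the second after the job is handed in, with the robot touching nothing.
It also fails if it takes over 72 s, if anything falls off the work surface, if the arm or the gripper's body presses on something with over 40 N, if the wrist force passes 120 N, or if a joint passes its speed limit or range.

## Working session

There is one attempt and no reset: what is moved stays moved. The work goes in short steps, Python scripts to look and compute and a tool call to move; the robot and the scene stay as the last step left them, time stands still between calls to the robot, and variables do not carry over. Pictures are saved under pics/ and viewed, about 8 in all and at most 12, crops included, and the job is handed in when it is done.

Besides the shell and the picture viewer there is one more tool, called after "Emit:" as a command line: name --argument value ..., lists and objects as JSON in quotes. play_rows: Moves the arm, as the interface text tells. Its arguments: {"type":"object","properties":{"targets":{"type":"array"},"newtons":{"type":"number"}},"required":["targets"]}

```bash
mkdir -p pics; cat > h.py <<'E'
import numpy as np, cv2
from plant import ctrl
def shot(n,f=None):
    c=ctrl.calibration(n); im=np.array(ctrl.read_camera(n))
    if f: cv2.imwrite('pics/'+f,im)
    return im,c
def ray(c,u,v):
    K=np.array([[c['fx'],0,c['cx']],[0,c['fy'],c['cy']],[0,0,1.]])
    p=cv2.undistortPoints(np.array([[[u,v]]],float),K,np.array([c['k1'],0,0,0.]))[0,0]
    T=np.array(c['camera_from_world']); R=T[:3,:3]
    return -R.T@T[:3,3], R.T@np.array([p[0],p[1],1])
def onz(c,u,v,z):
    o,d=ray(c,u,v); return o+d*(z-o[2])/d[2]
def proj(c,P):
    T=np.array(c['camera_from_world']); q=T[:3,:3]@np.array(P)+T[:3,3]; x,y=q[0]/q[2],q[1]/q[2]
    s=1+c['k1']*(x*x+y*y); return c['fx']*x*s+c['cx'],c['fy']*y*s+c['cy']
E
python3 - <<'E'
from h import *
a,c=shot('top','top0.png'); b,d=shot('scene','scene0.png')
for k in (c,d): 
    T=np.array(k['camera_from_world']);print(k['fx'],k['k1'],(-T[:3,:3].T@T[:3,3]).round(3))
print(ctrl.get_state())
E
```

```text
401.9584514043062 -0.0034713993518320865 [0.394 0.141 1.267]
521.1284780710458 -0.07710366032153117 [0.97  1.029 1.198]
{'time': 0.1, 'qpos': array([-1.49098902e+00,  2.87139142e-01,  1.57804801e+00, -7.97644930e-06,
        1.27861477e+00, -1.50025348e-01]), 'dq': array([-6.67463387e-04, -4.31438939e-04, -2.45125429e-03, -1.76141829e-03,
        7.03550548e-05, -7.96336972e-04]), 'joint_efforts': array([ 4.43169283e-04, -4.07298124e+01, -2.93697435e+01, -1.67579019e-04,
        3.41789892e-03, -4.43842211e-06]), 'eef_pos': array([ 0.15374093, -0.6566932 ,  0.25503464]), 'tcp_rot': array([ 0.70246717,  0.08186085, -0.70241773,  0.08029944]), 'contact_force': array([-0.43591746, -0.57805713, -0.0366355 ]), 'wrist_torque': array([-0.01246647, -0.01892845,  0.01821318]), 'opening': 1.0004677760939948}
```

View pics/top0.png

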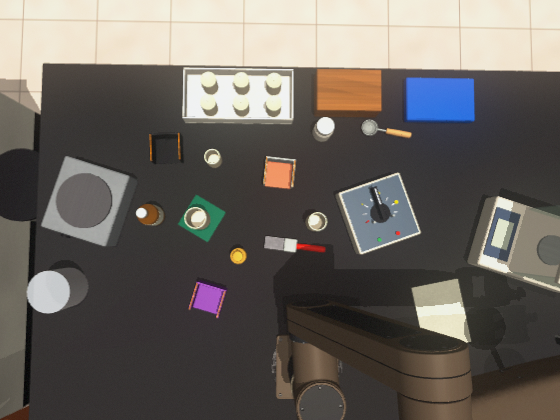

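View pics/scene0.png

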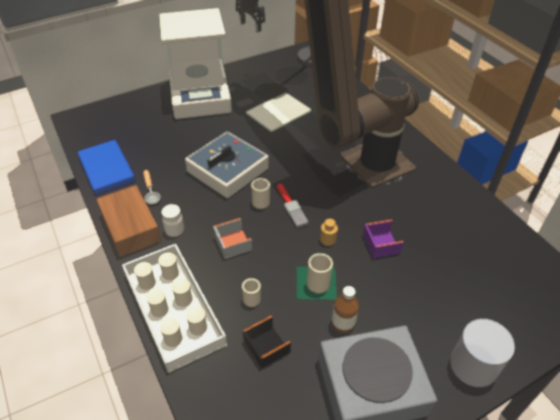

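Top view: mat cup at (196,218), the real bay (reddish tile) at (279,173), box at (379,212), other cups at (213,158) and (317,221). I zoom in on the work area next.

```bash
python3 - <<'E'
from h import *
c=ctrl.calibration('top'); im=cv2.imread('pics/top0.png')
print(np.array(c['camera_from_world']).round(3))
z=cv2.resize(im[145:265,170:430],None,fx=3,fy=3,interpolation=cv2.INTER_CUBIC)
y=cv2.resize(im[150:196,256:302],None,fx=5,fy=5,interpolation=cv2.INTER_CUBIC)
w=cv2.resize(im[195:241,173:219],None,fx=5,fy=5,interpolation=cv2.INTER_CUBIC)
x=cv2.resize(im[185:235,355:405],(230,230),interpolation=cv2.INTER_CUBIC)
out=np.zeros((600,780,3),np.uint8); out[:360]=z; out[365:595,0:230]=y; out[365:595,250:480]=w; out[365:595,500:730]=x
cv2.imwrite('pics/z.png',out)
hsv=cv2.cvtColor(im,cv2.COLOR_BGR2HSV)
def comp(name,m,z):
    for k in cv2.findContours(m,cv2.RETR_EXTERNAL,cv2.CHAIN_APPROX_NONE)[0]:
        if cv2.contourArea(k)>60:
            r=cv2.minAreaRect(k); P=onz(c,*r[0],z)
            B=np.array([onz(c,*q,z)[:2] for q in cv2.boxPoints(r)])
            print(name,np.round(r[0],1),P.round(4),'sides',np.linalg.norm(np.diff(B,axis=0),axis=1).round(3)[:2],'box',B.round(3).tolist())
comp('mat',cv2.inRange(hsv,(60,100,40),(90,255,160)),0)
comp('tile',cv2.inRange(hsv,(3,120,150),(14,255,255)),0)
roi=im.copy(); 
comp('boxtop',cv2.inRange(hsv,(95,30,60),(115,160,170)),.06)
for (u,v) in [(196,218),(213,158),(317,221)]:
    m=np.zeros(im.shape[:2],np.uint8); m[v-18:v+19,u-18:u+19]=cv2.inRange(hsv,(8,10,90),(35,140,255))[v-18:v+19,u-18:u+19]
    comp('cup',m,.08)
E
```

```text
[[ 0.006 -1.     0.023  0.109]
 [-0.998 -0.007 -0.056  0.466]
 [ 0.057 -0.022 -0.998  1.246]
 [ 0.     0.     0.     1.   ]]
mat [201.3 217.9] [0.457  0.3309 0.    ] sides [0.11  0.112] box [[0.438, 0.406], [0.533, 0.351], [0.476, 0.255], [0.381, 0.311]]
tile [277.9 174.4] [0.5969 0.0906 0.    ] sides [0.081 0.08 ] box [[0.561, 0.134], [0.641, 0.127], [0.634, 0.047], [0.553, 0.054]]
tile [348.5  89.5] [ 0.8757 -0.1364  0.    ] sides [0.205 0.135] box [[0.942, -0.034], [0.945, -0.24], [0.81, -0.238], [0.807, -0.034]]
boxtop [501.5 233.8] [ 0.4119 -0.5891  0.06  ] sides [0.15  0.075] box [[0.351, -0.53], [0.494, -0.576], [0.474, -0.648], [0.33, -0.602]]
boxtop [379.6 212.5] [ 0.4741 -0.2162  0.06  ] sides [0.183 0.183] box [[0.53, -0.1], [0.592, -0.273], [0.418, -0.332], [0.358, -0.16]]
cup [197.3 218.1] [0.4522 0.3306 0.08  ] sides [0.059 0.073] box [[0.435, 0.374], [0.492, 0.356], [0.469, 0.287], [0.413, 0.305]]
cup [212.8 157.3] [0.6337 0.2877 0.08  ] sides [0.048 0.059] box [[0.637, 0.326], [0.672, 0.292], [0.63, 0.25], [0.596, 0.284]]
cup [316.5 221.5] [ 0.4447 -0.0216  0.08  ] sides [0.063 0.056] box [[0.473, 0.01], [0.473, -0.053], [0.417, -0.053], [0.416, 0.01]]
```

View pics/z.png

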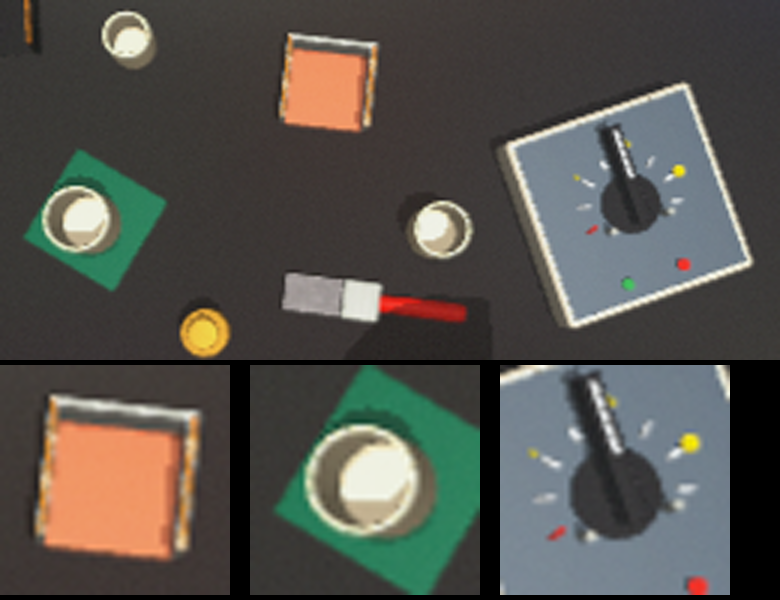

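```bash
python3 - <<'E'
from h import *
from scipy.spatial.transform import Rotation as R
c=ctrl.calibration('top'); s=ctrl.get_state()
M=R.from_quat(s['tcp_rot']).as_matrix(); print('tool axes\n',M.round(3))
for n,u,v,z in [('cup rim c',195.4,218,.096),('rim L',183.8,218,.096),('rim R',206.8,218,.096),('lever tip',374,187,.094),('disc c',379.8,212.5,.08),('bottle base',157,215,0),
  ('backwallL',266,157.5,.05),('backwallR',296,160,.05),('redtick',367,221.5,.06),('jar',324,130,.08)]:
    print(n,onz(c,u,v,z).round(4))
# small-cup and medium rim widths
for u0,u1,v,z in [(204.5,220,157.5,.065),(309,327,222,.08)]:
    print(np.linalg.norm(onz(c,u0,v,z)-onz(c,u1,v,z)).round(4))
w=np.array(ctrl.calibration('wrist')['camera_from_world']);o=-w[:3,:3].T@w[:3,3];print('wristcam in tool',(M.T@(o-s['eef_pos'])).round(3),(M.T@w[:3,:3].T).round(3))
E
```

```text
tool axes
 [[-0.     0.228 -0.974]
 [ 0.002 -0.974 -0.228]
 [-1.    -0.002 -0.   ]]
cup rim c [0.4517 0.3335 0.096 ]
rim L [0.4514 0.3671 0.096 ]
rim R [0.4519 0.3005 0.096 ]
lever tip [ 0.5472 -0.19    0.094 ]
disc c [ 0.4728 -0.2107  0.08  ]
bottle base [0.465  0.4696 0.    ]
backwallL [0.6407 0.1291 0.05  ]
backwallR [0.634  0.0372 0.05  ]
redtick [ 0.4466 -0.1774  0.06  ]
jar [ 0.72   -0.0443  0.08  ]
0.0465
0.0535
wristcam in tool [-0.119  0.    -0.064] [[-0.    -0.258  0.966]
 [ 1.    -0.002 -0.   ]
 [ 0.002  0.966  0.258]]
```

Mat cup rim measures 66 mm → large cup (others 47 and 54 mm), so six clicks. I'll check where the tall coffee machine stands before I route past it.

```bash
python3 - <<'E'
from h import *
d=ctrl.calibration('scene'); c=ctrl.calibration('top')
for u,v in [(172,113),(231,107),(225,90),(170,95)]: print('base',u,v,onz(d,u,v,0).round(3))
for z in (.1,.2,.3): print(z,[onz(c,u,v,z)[:2].round(3).tolist() for u,v in [(488,192),(470,252),(552,290)]],[onz(d,u,v,z)[:2].round(3).tolist() for u,v in [(165,40),(225,33),(160,20),(220,12)]])
E
```

```text
base 172 113 [ 0.523 -0.608  0.   ]
base 231 107 [ 0.307 -0.532  0.   ]
base 225 90 [ 0.278 -0.651  0.   ]
base 170 95 [ 0.487 -0.727  0.   ]
0.1 [[0.535, -0.528], [0.358, -0.47], [0.248, -0.711]] [[0.399, -0.98], [0.151, -0.909], [0.355, -1.166], [0.087, -1.103]]
0.2 [[0.523, -0.47], [0.361, -0.418], [0.26, -0.638]] [[0.451, -0.797], [0.225, -0.733], [0.411, -0.966], [0.167, -0.908]]
0.3 [[0.51, -0.413], [0.364, -0.365], [0.273, -0.565]] [[0.503, -0.614], [0.3, -0.556], [0.467, -0.766], [0.248, -0.714]]
```

Emit:
play_rows --targets '[{"delta_pos":[-0.044,0.187,0.035],"delta_rot":[0,0,0.2],"claw":85},{"delta_pos":[-0.044,0.187,0.035],"delta_rot":[0,0,0.2],"claw":85},{"delta_pos":[-0.044,0.187,0.035],"delta_rot":[0,0,0.2],"claw":85},{"delta_pos":[-0.044,0.187,0.035],"delta_rot":[0,0,0.2],"claw":85},{"delta_pos":[-0.044,0.187,0.035],"delta_rot":[0,0,0.2],"claw":85},{"delta_pos":[0.206,0.327,0.045],"delta_rot":[0,0,0.5],"claw":85},{"delta_pos":[0.206,0.327,0.045],"delta_rot":[0,0,0.5],"claw":85},{"delta_pos":[0.206,0.327,0.045],"delta_rot":[0,0,0.5],"claw":85},{"delta_pos":[0.206,0.327,0.045],"delta_rot":[0,0,0.5],"claw":85},{"delta_pos":[0.206,0.327,0.045],"delta_rot":[0,0,0.5],"claw":85},{"delta_pos":[0.206,0.327,0.045],"delta_rot":[0,0,0.5],"claw":85},{"delta_pos":[0.206,0.327,0.045],"delta_rot":[0,0,0.5],"claw":85},{"delta_pos":[0.396,0.557,0.045],"delta_rot":[0,0,0.75],"claw":85},{"delta_pos":[0.396,0.557,0.045],"delta_rot":[0,0,0.75],"claw":85},{"delta_pos":[0.396,0.557,0.045],"delta_rot":[0,0,0.75],"claw":85},{"delta_pos":[0.396,0.557,0.045],"delta_rot":[0,0,0.75],"claw":85},{"delta_pos":[0.396,0.557,0.045],"delta_rot":[0,0,0.75],"claw":85},{"delta_pos":[0.396,0.557,0.045],"delta_rot":[0,0,0.75],"claw":85},{"delta_pos":[0.396,0.557,0.045],"delta_rot":[0,0,0.75],"claw":85},{"delta_pos":[0.396,0.557,0.045],"delta_rot":[0,0,0.75],"claw":85}]'

```text
time: 1.77
eef_pos: [0.552, -0.0949, 0.2994]
tcp_rot: [0.191, 0.681, -0.191, 0.68]
contact_force: [-1.2, -1.3, -0.7]
opening: 0.998
```

Emit:
play_rows --targets '[{"delta_pos":[-0.1,0.428,-0.05],"delta_rot":[0,0,0.149],"claw":85},{"delta_pos":[-0.1,0.428,-0.05],"delta_rot":[0,0,0.149],"claw":85},{"delta_pos":[-0.1,0.428,-0.05],"delta_rot":[0,0,0.149],"claw":85},{"delta_pos":[-0.1,0.428,-0.05],"delta_rot":[0,0,0.149],"claw":85},{"delta_pos":[-0.1,0.428,-0.05],"delta_rot":[0,0,0.149],"claw":85},{"delta_pos":[-0.1,0.428,-0.05],"delta_rot":[0,0,0.149],"claw":85},{"delta_pos":[-0.1,0.428,-0.05],"delta_rot":[0,0,0.149],"claw":85},{"delta_pos":[-0.1,0.428,-0.05],"delta_rot":[0,0,0.149],"claw":85},{"delta_pos":[-0.1,0.428,-0.05],"delta_rot":[0,0,0.149],"claw":85},{"delta_pos":[-0.1,0.428,-0.05],"delta_rot":[0,0,0.149],"claw":85},{"delta_pos":[-0.1,0.428,-0.05],"delta_rot":[0,0,0.149],"claw":85},{"delta_pos":[-0.1,0.428,-0.05],"delta_rot":[0,0,0.149],"claw":85},{"delta_pos":[-0.1,0.428,-0.05],"delta_rot":[0,0,0.149],"claw":85}]'

```text
time: 2.85
eef_pos: [0.451, 0.3339, 0.2485]
tcp_rot: [0.026, 0.708, -0.027, 0.706]
contact_force: [0.4, -0.3, 0.5]
opening: 0.998
```

```bash
python3 - <<'E'
from h import *
from scipy.spatial.transform import Rotation as R
s=ctrl.get_state();im,c=shot('wrist','w1.png')
M=R.from_quat(s['tcp_rot']).as_matrix();print(s['eef_pos'].round(4),'yaw',np.degrees(np.arctan2(M[1,1],M[0,1])).round(2),M[:,0].round(3))
print(proj(c,(.4517,.3335,.096)),[proj(c,(.4517+dx,.3335+dy,.096)) for dx,dy in ((.032,0),(-.032,0),(0,.032),(0,-.032))])
E
```

```text
[0.451  0.3339 0.2485] yaw 85.65 [-0.003 -0.001 -1.   ]
(np.float64(282.62760375547333), np.float64(205.83450187994742)) [(np.float64(285.33821592192976), np.float64(239.9543477588192)), (np.float64(279.75441765875), np.float64(169.67841575680157)), (np.float64(318.856841054267), np.float64(203.10880156114698)), (np.float64(246.573296466596), np.float64(208.55049588011272))]
```

View pics/w1.png

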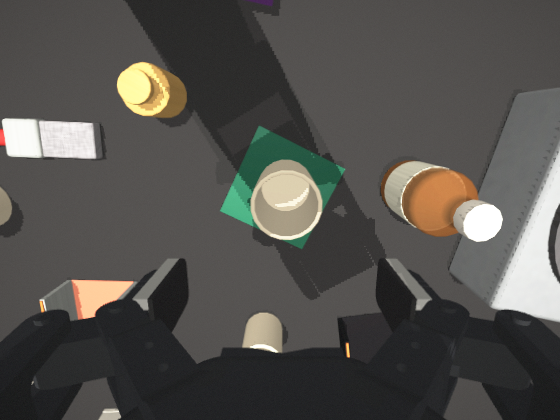

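Rim centre at about (286.5,205.5), 36 px radius: the cup is at about (0.4515, 0.3365), 3 mm left of my first value. The jaw yaw is right and the bottle at (430,200) is clear of the finger path. Next I descend and grip.

Emit:
play_rows --newtons 30 --targets '[{"delta_pos":[0.001,0.003,-0.04],"delta_rot":[0,0,0],"claw":85},{"delta_pos":[0.001,0.003,-0.08],"delta_rot":[0,0,0],"claw":85},{"delta_pos":[0.001,0.003,-0.11],"delta_rot":[0,0,0],"claw":85},{"delta_pos":[0.001,0.003,-0.13],"delta_rot":[0,0,0],"claw":85},{"delta_pos":[0.001,0.003,-0.15],"delta_rot":[0,0,0],"claw":85},{"delta_pos":[0.001,0.003,-0.165],"delta_rot":[0,0,0],"claw":85},{"delta_pos":[0.001,0.003,-0.17],"delta_rot":[0,0,0],"claw":85},{"delta_pos":[0.001,0.003,-0.17],"delta_rot":[0,0,0],"claw":85},{"delta_pos":[0.001,0.003,-0.17],"delta_rot":[0,0,0],"claw":75},{"delta_pos":[0.001,0.003,-0.17],"delta_rot":[0,0,0],"claw":68},{"delta_pos":[0.001,0.003,-0.17],"delta_rot":[0,0,0],"claw":55},{"delta_pos":[0.001,0.003,-0.17],"delta_rot":[0,0,0],"claw":55},{"delta_pos":[0.001,0.003,-0.17],"delta_rot":[0,0,0],"claw":55},{"delta_pos":[0.001,0.003,-0.17],"delta_rot":[0,0,0],"claw":55},{"delta_pos":[0.001,0.003,-0.17],"delta_rot":[0,0,0],"claw":55},{"delta_pos":[0.001,0.003,-0.17],"delta_rot":[0,0,0],"claw":55}]'

```text
time: 4.23
eef_pos: [0.454, 0.3365, 0.0808]
tcp_rot: [0.027, 0.706, -0.027, 0.707]
contact_force: [0.1, -1.0, 7.0]
opening: 0.747
```

Emit:
play_rows --targets '[{"delta_pos":[0,0,0.01],"delta_rot":[0,0,0],"claw":55},{"delta_pos":[0,0,0.03],"delta_rot":[0,0,0],"claw":55},{"delta_pos":[0,0,0.06],"delta_rot":[0,0,0],"claw":55},{"delta_pos":[0,0,0.1],"delta_rot":[0,0,0],"claw":55},{"delta_pos":[0.013,-0.025,0.1],"delta_rot":[0,0,0],"claw":55},{"delta_pos":[0.029,-0.054,0.1],"delta_rot":[0,0,0],"claw":55},{"delta_pos":[0.045,-0.084,0.1],"delta_rot":[0,0,0],"claw":55},{"delta_pos":[0.062,-0.116,0.1],"delta_rot":[0,0,0],"claw":55},{"delta_pos":[0.079,-0.148,0.1],"delta_rot":[0,0,0],"claw":55},{"delta_pos":[0.095,-0.178,0.1],"delta_rot":[0,0,0],"claw":55},{"delta_pos":[0.111,-0.207,0.1],"delta_rot":[0,0,0],"claw":55},{"delta_pos":[0.124,-0.232,0.1],"delta_rot":[0,0,0],"claw":55},{"delta_pos":[0.131,-0.245,0.1],"delta_rot":[0,0,0],"claw":55},{"delta_pos":[0.131,-0.245,0.1],"delta_rot":[0,0,0],"claw":55},{"delta_pos":[0.131,-0.245,0.1],"delta_rot":[0,0,0],"claw":55}]'

```text
time: 5.48
eef_pos: [0.5845, 0.0914, 0.1804]
tcp_rot: [0.028, 0.707, -0.028, 0.706]
contact_force: [0.9, 0.4, -2.3]
opening: 0.746
```

```bash
python3 - <<'E'
from h import *
s=ctrl.get_state();print(s['eef_pos'].round(4),s['contact_force'].round(1),s['opening'])
im,c=shot('wrist','w2.png'); t,ct=shot('top','t2.png')
hsv=cv2.cvtColor(im,cv2.COLOR_BGR2HSV)
b=np.array([.597,.0906]);ax=np.array([.9968,-.08]);ay=np.array([.08,.9968])
def P(x,y,z): return np.r_[b+ax*x+ay*y,z]
# overlay predicted bay inner top edges & mouth
for q in [(P(-.04,.04,.05),P(.04,.04,.05)),(P(-.04,-.04,.05),P(.04,-.04,.05)),(P(.04,-.04,.05),P(.04,.04,.05)),(P(-.04,-.04,0),P(-.04,.04,0))]:
    for I,C,k in ((im,c,1),(t,ct,1)):
        cv2.line(I,*[tuple(int(round(v)) for v in proj(C,p)) for p in q],(255,0,255),1)
out=np.zeros((420,800,3),np.uint8);out[:,:560]=im;out[:240,560:]=cv2.resize(t[145:205,250:310],(240,240),interpolation=cv2.INTER_NEAREST)
cv2.imwrite('pics/v2.png',out)
E
```

```text
[0.5845 0.0914 0.1804] [ 0.9  0.4 -2.3] 0.7460095392830817
```

View pics/v2.png

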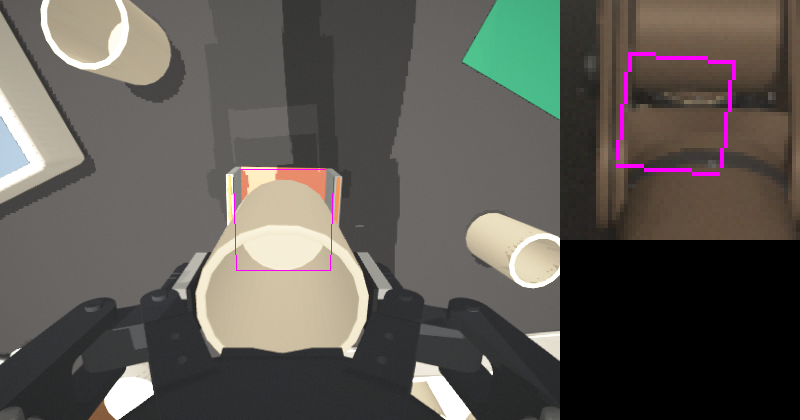

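The overlay of my bay estimate matches the real walls within about 1 px (walls at u≈234 and 334, mouth at v≈168), and the cup hangs centred between them. Next I lower it.

Emit:
play_rows --targets '[{"delta_pos":[0,0,-0.02],"delta_rot":[0,0,0],"claw":55},{"delta_pos":[0,0,-0.045],"delta_rot":[0,0,0],"claw":55},{"delta_pos":[0,0,-0.065],"delta_rot":[0,0,0],"claw":55},{"delta_pos":[0,0,-0.08],"delta_rot":[0,0,0],"claw":55},{"delta_pos":[0,0,-0.09],"delta_rot":[0,0,0],"claw":55},{"delta_pos":[0,0,-0.095],"delta_rot":[0,0,0],"claw":55},{"delta_pos":[0,0,-0.098],"delta_rot":[0,0,0],"claw":55},{"delta_pos":[0,0,-0.098],"delta_rot":[0,0,0],"claw":55},{"delta_pos":[0,0,-0.098],"delta_rot":[0,0,0],"claw":55}]'

```text
time: 6.33
eef_pos: [0.5848, 0.0929, 0.0835]
tcp_rot: [0.027, 0.706, -0.027, 0.707]
contact_force: [0.2, 0.3, -1.9]
opening: 0.75
```

Emit:
play_rows --targets '[{"delta_pos":[0.005,-0.001,-0.001],"delta_rot":[0,0,0],"claw":55},{"delta_pos":[0.009,-0.002,-0.002],"delta_rot":[0,0,0],"claw":55},{"delta_pos":[0.013,-0.003,-0.002],"delta_rot":[0,0,0],"claw":55},{"delta_pos":[0.016,-0.003,-0.002],"delta_rot":[0,0,0],"claw":55},{"delta_pos":[0.017,-0.003,-0.002],"delta_rot":[0,0,0],"claw":55},{"delta_pos":[0.018,-0.003,-0.002],"delta_rot":[0,0,0],"claw":55},{"delta_pos":[0.019,-0.003,-0.002],"delta_rot":[0,0,0],"claw":55}]'

```text
time: 6.92
eef_pos: [0.6038, 0.0898, 0.0814]
tcp_rot: [0.027, 0.706, -0.027, 0.707]
contact_force: [0.5, -0.5, -2.3]
opening: 0.744
```

Emit:
play_rows --targets '[{"delta_pos":[0.001,0,-0.001],"delta_rot":[0,0,0],"claw":55},{"delta_pos":[0.002,0,-0.0015],"delta_rot":[0,0,0],"claw":55},{"delta_pos":[0.003,0,-0.0015],"delta_rot":[0,0,0],"claw":55},{"delta_pos":[0.004,0,-0.0015],"delta_rot":[0,0,0],"claw":55},{"delta_pos":[0.004,0,-0.0015],"delta_rot":[0,0,0],"claw":55}]'

```text
time: 7.33
eef_pos: [0.6059, 0.09, 0.0811]
tcp_rot: [0.027, 0.709, -0.027, 0.704]
contact_force: [-9.0, -0.2, 8.8]
opening: 0.748
```

Contact on the back wall (−9 N) and on the bench (+8.8 N), at x=0.606, where I expected it. I release and rise.

Emit:
play_rows --targets '[{"delta_pos":[0,0,0],"delta_rot":[0,0,0],"claw":66},{"delta_pos":[0,0,0],"delta_rot":[0,0,0],"claw":72},{"delta_pos":[0,0,0],"delta_rot":[0,0,0],"claw":80},{"delta_pos":[0,0,0],"delta_rot":[0,0,0],"claw":85},{"delta_pos":[0,0,0],"delta_rot":[0,0,0],"claw":85},{"delta_pos":[0,0,0.015],"delta_rot":[0,0,0],"claw":85},{"delta_pos":[0,0,0.04],"delta_rot":[0,0,0],"claw":85},{"delta_pos":[0,0,0.08],"delta_rot":[0,0,0],"claw":85},{"delta_pos":[0,0,0.12],"delta_rot":[0,0,0],"claw":85},{"delta_pos":[0,0,0.16],"delta_rot":[0,0,0],"claw":85},{"delta_pos":[-0.04,0,0.16],"delta_rot":[0,0,0],"claw":85},{"delta_pos":[-0.04,0,0.16],"delta_rot":[0,0,0],"claw":85}]'

```text
time: 8.33
eef_pos: [0.562, 0.0905, 0.2425]
tcp_rot: [0.027, 0.709, -0.026, 0.704]
contact_force: [-0.1, -0.5, -2.5]
opening: 0.999
```

```bash
python3 - <<'E'
from h import *
s=ctrl.get_state();print(s['eef_pos'].round(4),s['contact_force'].round(1),s['opening'])
im,c=shot('wrist','w3.png')
# predicted: back inner edge z=.05 and ideal home cup rim
b=np.array([.597,.0906]);ax=np.array([.9968,-.08]);ay=np.array([.08,.9968])
out=im.copy()
for a in np.linspace(0,6.28,60): 
    p=np.r_[b+ax*(.008+.032*np.cos(a))+ay*.032*np.sin(a),.096]; cv2.circle(out,tuple(int(round(v)) for v in proj(c,p)),0,(255,0,255),-1)
p=[tuple(int(round(v)) for v in proj(c,np.r_[b+ax*.04+ay*y,.05])) for y in (-.04,.04)]
cv2.line(out,*p,(255,0,255),1)
cv2.imwrite('pics/v3.png',out); print(p)
E
```

```text
[0.562  0.0905 0.2425] [-0.1 -0.5 -2.5] 0.99894179597584
[(248, 265), (323, 266)]
```

View pics/v3.png

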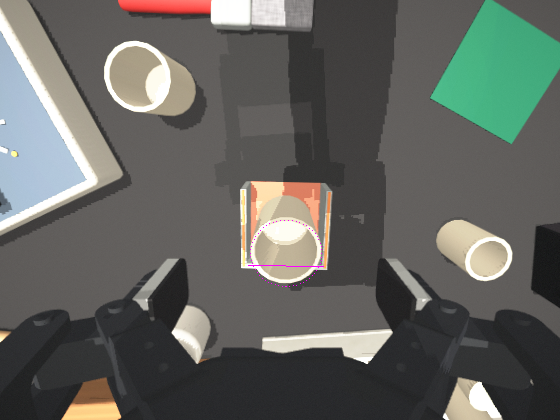

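The rim coincides with the predicted home circle (centre about (286,250)), and the cup is upright. I'll nudge it gently and low with shut fingers to confirm it is home.

Emit:
play_rows --targets '[{"delta_pos":[-0.03,0.004,0],"delta_rot":[0,0,0],"claw":0},{"delta_pos":[-0.03,0.004,0],"delta_rot":[0,0,0],"claw":0},{"delta_pos":[-0.03,0.004,-0.01],"delta_rot":[0,0,0],"claw":0},{"delta_pos":[-0.03,0.004,-0.04],"delta_rot":[0,0,0],"claw":0},{"delta_pos":[-0.03,0.004,-0.08],"delta_rot":[0,0,0],"claw":0},{"delta_pos":[-0.03,0.004,-0.115],"delta_rot":[0,0,0],"claw":0},{"delta_pos":[-0.03,0.004,-0.145],"delta_rot":[0,0,0],"claw":0},{"delta_pos":[-0.03,0.004,-0.165],"delta_rot":[0,0,0],"claw":0},{"delta_pos":[-0.03,0.004,-0.178],"delta_rot":[0,0,0],"claw":0},{"delta_pos":[-0.03,0.004,-0.178],"delta_rot":[0,0,0],"claw":0},{"delta_pos":[-0.02,0.003,-0.178],"delta_rot":[0,0,0],"claw":0},{"delta_pos":[-0.012,0.002,-0.178],"delta_rot":[0,0,0],"claw":0},{"delta_pos":[-0.007,0.002,-0.178],"delta_rot":[0,0,0],"claw":0},{"delta_pos":[-0.004,0.001,-0.178],"delta_rot":[0,0,0],"claw":0}]'

```text
time: 9.55
eef_pos: [0.5602, 0.0916, 0.065]
tcp_rot: [0.027, 0.709, -0.026, 0.704]
contact_force: [-6.8, 2.0, 2.4]
opening: 0.001
```

Emit:
play_rows --targets '[{"delta_pos":[0.0015,0,0],"delta_rot":[0,0,0],"claw":0},{"delta_pos":[0.003,0,0],"delta_rot":[0,0,0],"claw":0},{"delta_pos":[0.003,0,0],"delta_rot":[0,0,0],"claw":0}]'

```text
time: 9.8
eef_pos: [0.5622, 0.0922, 0.0658]
tcp_rot: [0.027, 0.711, -0.026, 0.702]
contact_force: [-7.0, 1.5, 2.8]
opening: 0.002
```

Emit:
play_rows --targets '[{"delta_pos":[0.001,0,0],"delta_rot":[0,0,0],"claw":0},{"delta_pos":[0.002,0,0],"delta_rot":[0,0,0],"claw":0},{"delta_pos":[0.002,0,0],"delta_rot":[0,0,0],"claw":0}]'

```text
time: 10.05
eef_pos: [0.5625, 0.0929, 0.0662]
tcp_rot: [0.027, 0.713, -0.025, 0.7]
contact_force: [-8.4, 2.2, 2.5]
opening: -0.001
```

```bash
python3 - <<'E'
from h import *
s=ctrl.get_state();print(s['eef_pos'].round(4),s['contact_force'].round(1),s['opening'],s['qpos'].round(3))
im,c=shot('wrist','w4.png')
b=np.array([.597,.0906]);ax=np.array([.9968,-.08]);ay=np.array([.08,.9968])
for a in np.linspace(0,6.28,80): 
    p=np.r_[b+ax*(.008+.032*np.cos(a))+ay*.032*np.sin(a),.096]; cv2.circle(im,tuple(int(round(v)) for v in proj(c,p)),0,(255,0,255),-1)
cv2.imwrite('pics/v4.png',im)
E
```

```text
[0.5625 0.0929 0.0662] [-8.4  2.2  2.5] -0.0007178386849251686 [-0.015  0.299  1.945  0.003  0.916 -1.514]
```

View pics/v4.png

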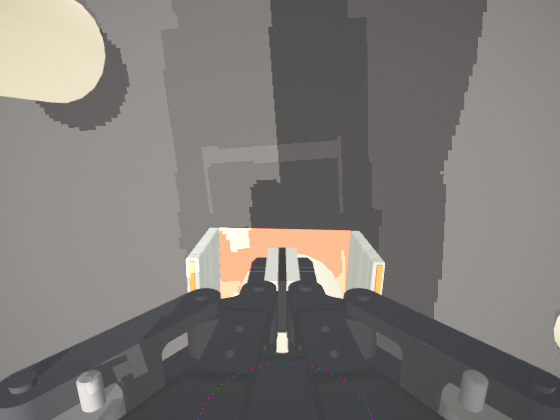

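The tool stopped at x=0.5625 under about 8 N although commanded further, so the cup is home. Next I retreat and go over the box.

Emit:
play_rows --targets '[{"delta_pos":[-0.02,0.002,0],"delta_rot":[0,0,0],"claw":0},{"delta_pos":[-0.05,0.003,0.02],"delta_rot":[0,0,0],"claw":0},{"delta_pos":[-0.055,0.003,0.06],"delta_rot":[0,0,0],"claw":0},{"delta_pos":[-0.055,0.003,0.1],"delta_rot":[0,0,0],"claw":0},{"delta_pos":[-0.055,0.003,0.14],"delta_rot":[0,0,0],"claw":0},{"delta_pos":[-0.055,0.003,0.18],"delta_rot":[0,0,0],"claw":0},{"delta_pos":[-0.055,-0.03,0.2],"delta_rot":[0,0,-0.2],"claw":30},{"delta_pos":[-0.06,-0.06,0.204],"delta_rot":[0,0,-0.4],"claw":30},{"delta_pos":[-0.07,-0.095,0.204],"delta_rot":[0,0,-0.4],"claw":30},{"delta_pos":[-0.075,-0.13,0.204],"delta_rot":[0,0,-0.4],"claw":30},{"delta_pos":[-0.08,-0.16,0.204],"delta_rot":[0,0,-0.6],"claw":30},{"delta_pos":[-0.08,-0.19,0.204],"delta_rot":[0,0,-0.6],"claw":30},{"delta_pos":[-0.085,-0.22,0.204],"delta_rot":[0,0,-0.6],"claw":30},{"delta_pos":[-0.088,-0.25,0.204],"delta_rot":[0,0,-0.6],"claw":30},{"delta_pos":[-0.088,-0.28,0.204],"delta_rot":[0,0,-0.7],"claw":30},{"delta_pos":[-0.088,-0.309,0.204],"delta_rot":[0,0,-0.8],"claw":30},{"delta_pos":[-0.088,-0.309,0.204],"delta_rot":[0,0,-0.8],"claw":30},{"delta_pos":[-0.088,-0.309,0.204],"delta_rot":[0,0,-0.8],"claw":30},{"delta_pos":[-0.088,-0.309,0.204],"delta_rot":[0,0,-0.8],"claw":30},{"delta_pos":[-0.088,-0.309,0.204],"delta_rot":[0,0,-0.8],"claw":30}]'

```text
time: 11.77
eef_pos: [0.4752, -0.2172, 0.272]
tcp_rot: [0.567, 0.433, -0.555, 0.429]
contact_force: [-0.2, 0.3, 0.2]
opening: 0.351
```

```bash
cat > rep.py <<'E'
from h import *
from scipy.spatial.transform import Rotation as R
def rep():
    s=ctrl.get_state(); M=R.from_quat(s['tcp_rot']).as_matrix()
    corr=np.cross(M[:,0],[0,0,-1])/np.pi
    print('t',round(s['time'],2),s['eef_pos'].round(4),'yaw',np.degrees(np.arctan2(M[1,1],M[0,1])).round(2),'upright corr',corr.round(4),'q6',s['qpos'][5].round(2),'F',s['contact_force'].round(1),'open',round(s['opening']*85.4,1))
E
python3 - <<'E'
from rep import *
rep(); im,c=shot('wrist','w5.png')
b=np.array([.474,-.216])
for f in range(8):
    a=np.radians(19.7+105-30*f); p=np.r_[b+.05*np.array([np.cos(a),np.sin(a)]),.06]; cv2.circle(im,tuple(int(round(v)) for v in proj(c,p)),3,(255,0,255),1)
cv2.circle(im,tuple(int(round(v)) for v in proj(c,np.r_[b,.094])),3,(255,0,255),1)
cv2.imwrite('pics/v5.png',im)
E
```

```text
t 11.77 [ 0.4752 -0.2172  0.272 ] yaw -14.93 upright corr [-0.0048  0.003   0.    ] q6 -0.38 F [-0.2  0.3  0.2] open 30.0
```

View pics/v5.png

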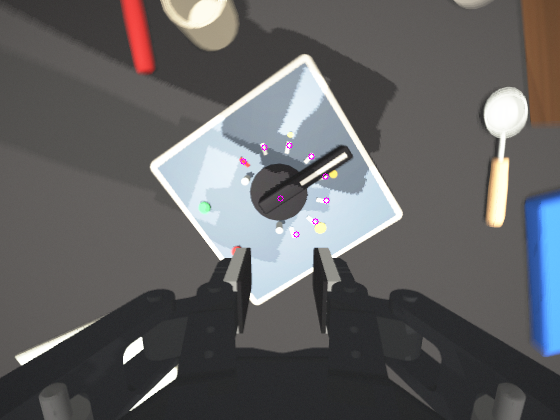

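The predicted tick positions match the picture. The lever points to (347,153), the red tick is at (245,162), and the lever's axis top is near (280,198).

```bash
python3 - <<'E'
from rep import *
c=ctrl.calibration('wrist')
for n,u,v,z in [('tip',348,153,.094),('lineend',302,184,.094),('red',245,162,.06),('disc',279,194,.08),('dot6',320,228,.06),('dot4',334,174,.06)]:
    p=onz(c,u,v,z); d=p[:2]-[.474,-.216]; print(n,p.round(4),np.linalg.norm(d).round(4),np.degrees(np.arctan2(d[1],d[0])).round(1))
E
```

```text
tip [ 0.5462 -0.1908  0.094 ] 0.0764 19.2
lineend [ 0.4977 -0.2077  0.094 ] 0.0251 19.3
red [ 0.4471 -0.1756  0.06  ] 0.0486 123.7
disc [ 0.4733 -0.2139  0.08  ] 0.0023 108.2
dot6 [ 0.5055 -0.2659  0.06  ] 0.059 -57.7
dot4 [ 0.5336 -0.2121  0.06  ] 0.0598 3.7
```

Emit:
play_rows --targets '[{"delta_pos":[0.0555,0.021,-0.02],"delta_rot":[0,0,-0.31],"claw":34},{"delta_pos":[0.0555,0.021,-0.05],"delta_rot":[0,0,-0.31],"claw":34},{"delta_pos":[0.0555,0.021,-0.08],"delta_rot":[0,0,-0.31],"claw":34},{"delta_pos":[0.0555,0.021,-0.1],"delta_rot":[0,0,-0.31],"claw":34},{"delta_pos":[0.0555,0.021,-0.12],"delta_rot":[0,0,-0.31],"claw":34},{"delta_pos":[0.0555,0.021,-0.12],"delta_rot":[0,0,-0.31],"claw":34},{"delta_pos":[0.0555,0.021,-0.12],"delta_rot":[0,0,-0.31],"claw":34},{"delta_pos":[0.0555,0.021,-0.12],"delta_rot":[0,0,-0.31],"claw":34},{"delta_pos":[0.0555,0.021,-0.12],"delta_rot":[0,0,-0.31],"claw":34},{"delta_pos":[0.0555,0.021,-0.12],"delta_rot":[0,0,-0.31],"claw":34}]'

```text
time: 12.65
eef_pos: [0.5315, -0.1965, 0.1531]
tcp_rot: [0.704, 0.117, -0.69, 0.12]
contact_force: [-0.1, -0.6, 0.4]
opening: 0.404
```

```bash
python3 - <<'E'
from rep import *
rep(); im,c=shot('wrist','w6.png'); cv2.imwrite('pics/v6.png',im)
E
```

```text
t 12.65 [ 0.5315 -0.1965  0.1531] yaw -70.68 upright corr [0.0002 0.0063 0.    ] q6 0.69 F [-0.1 -0.6  0.4] open 34.5
```

View pics/v6.png

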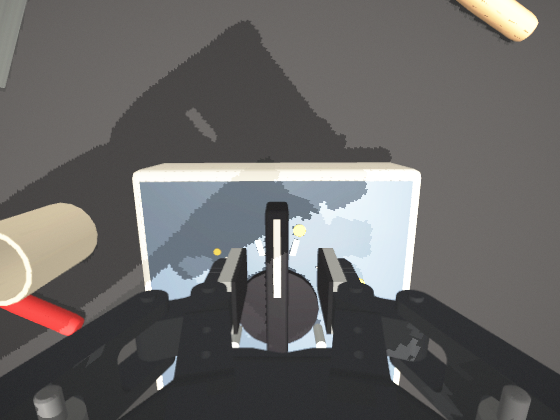

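The lever stands between the open fingers (lever u≈277, finger midpoint 281). I lower over it and narrow the jaws.

Emit:
play_rows --targets '[{"delta_pos":[-0.001,0.001,-0.02],"delta_rot":[0,0.006,0],"claw":34},{"delta_pos":[-0.001,0.001,-0.04],"delta_rot":[0,0.006,0],"claw":34},{"delta_pos":[-0.001,0.001,-0.055],"delta_rot":[0,0.006,0],"claw":34},{"delta_pos":[-0.001,0.001,-0.06],"delta_rot":[0,0.006,0],"claw":34},{"delta_pos":[-0.001,0.001,-0.06],"delta_rot":[0,0.006,0],"claw":24},{"delta_pos":[-0.001,0.001,-0.06],"delta_rot":[0,0.006,0],"claw":24},{"delta_pos":[-0.001,0.001,-0.06],"delta_rot":[0,0.006,0],"claw":24}]'

```text
time: 13.28
eef_pos: [0.5313, -0.196, 0.0944]
tcp_rot: [0.698, 0.118, -0.696, 0.12]
contact_force: [0.6, -0.3, 0.3]
opening: 0.282
```

```bash
cat > sweep.py <<'E'
from rep import *
import sys
def sweep(f0,f1,n,A=(.474,-.2155),r=.06,z=.0935):
    rep(); s=ctrl.get_state(); M=R.from_quat(s['tcp_rot']).as_matrix(); yaw=np.degrees(np.arctan2(M[1,1],M[0,1]))
    for f in np.linspace(f0,f1,n+1)[1:]:
        a=np.radians(f); p=np.array([A[0]+r*np.cos(a),A[1]+r*np.sin(a),z])-s['eef_pos']
        print(f.round(1),p.round(4).tolist(),round((f-90-yaw)/180,3))
E
python3 -c "from sweep import *; sweep(19,131,19)"
```

```text
t 13.28 [ 0.5313 -0.196   0.0944] yaw -70.66 upright corr [0.0006 0.0009 0.    ] q6 0.7 F [ 0.6 -0.3  0.3] open 24.1
24.9 [-0.0028, 0.0057, -0.0009] 0.031
30.8 [-0.0057, 0.0112, -0.0009] 0.064
36.7 [-0.0092, 0.0163, -0.0009] 0.096
42.6 [-0.0131, 0.0211, -0.0009] 0.129
48.5 [-0.0175, 0.0254, -0.0009] 0.162
54.4 [-0.0223, 0.0292, -0.0009] 0.195
60.3 [-0.0275, 0.0326, -0.0009] 0.227
66.2 [-0.033, 0.0353, -0.0009] 0.26
72.1 [-0.0388, 0.0375, -0.0009] 0.293
77.9 [-0.0447, 0.0391, -0.0009] 0.326
83.8 [-0.0508, 0.0401, -0.0009] 0.358
89.7 [-0.057, 0.0405, -0.0009] 0.391
95.6 [-0.0632, 0.0402, -0.0009] 0.424
101.5 [-0.0693, 0.0393, -0.0009] 0.457
107.4 [-0.0752, 0.0377, -0.0009] 0.489
113.3 [-0.081, 0.0356, -0.0009] 0.522
119.2 [-0.0866, 0.0328, -0.0009] 0.555
125.1 [-0.0918, 0.0296, -0.0009] 0.588
131.0 [-0.0966, 0.0257, -0.0009] 0.62
```

Emit:
play_rows --targets '[{"delta_pos":[-0.003,0.006,0],"delta_rot":[0,0,0.031],"claw":24},{"delta_pos":[-0.006,0.011,0],"delta_rot":[0,0,0.064],"claw":24},{"delta_pos":[-0.009,0.016,0],"delta_rot":[0,0,0.096],"claw":24},{"delta_pos":[-0.013,0.021,0],"delta_rot":[0,0,0.129],"claw":24},{"delta_pos":[-0.0175,0.0255,0],"delta_rot":[0,0,0.162],"claw":24},{"delta_pos":[-0.022,0.029,0],"delta_rot":[0,0,0.195],"claw":24},{"delta_pos":[-0.0275,0.0325,0],"delta_rot":[0,0,0.227],"claw":24},{"delta_pos":[-0.033,0.0355,0],"delta_rot":[0,0,0.26],"claw":24},{"delta_pos":[-0.039,0.0375,0],"delta_rot":[0,0,0.293],"claw":24},{"delta_pos":[-0.045,0.039,0],"delta_rot":[0,0,0.326],"claw":24},{"delta_pos":[-0.051,0.04,0],"delta_rot":[0,0,0.358],"claw":24},{"delta_pos":[-0.057,0.0405,0],"delta_rot":[0,0,0.391],"claw":24},{"delta_pos":[-0.063,0.04,0],"delta_rot":[0,0,0.424],"claw":24},{"delta_pos":[-0.069,0.0395,0],"delta_rot":[0,0,0.457],"claw":24},{"delta_pos":[-0.075,0.038,0],"delta_rot":[0,0,0.489],"claw":24},{"delta_pos":[-0.081,0.0355,0],"delta_rot":[0,0,0.522],"claw":24},{"delta_pos":[-0.0865,0.033,0],"delta_rot":[0,0,0.555],"claw":24},{"delta_pos":[-0.092,0.0295,0],"delta_rot":[0,0,0.588],"claw":24}]'

```text
time: 14.78
eef_pos: [0.4399, -0.167, 0.096]
tcp_rot: [0.325, 0.628, -0.323, 0.63]
contact_force: [0.4, 0.4, 0.4]
opening: 0.284
```

```bash
python3 -c "from sweep import *; sweep(125,134,3)"
```

```text
t 14.78 [ 0.4399 -0.167   0.096 ] yaw 35.53 upright corr [-0.0005  0.0011  0.    ] q6 -1.2 F [0.4 0.4 0.4] open 24.2
128.0 [-0.0029, -0.0012, -0.0025] 0.014
131.0 [-0.0053, -0.0032, -0.0025] 0.03
134.0 [-0.0076, -0.0053, -0.0025] 0.047
```

Emit:
play_rows --targets '[{"delta_pos":[-0.003,-0.001,-0.002],"delta_rot":[0,0,0.014],"claw":24},{"delta_pos":[-0.0055,-0.003,-0.002],"delta_rot":[0,0,0.03],"claw":24},{"delta_pos":[-0.0065,-0.004,-0.002],"delta_rot":[0,0,0.038],"claw":24},{"delta_pos":[-0.0065,-0.004,-0.002],"delta_rot":[0,0,0.038],"claw":24}]'

```text
time: 15.12
eef_pos: [0.4367, -0.1701, 0.0958]
tcp_rot: [0.29, 0.642, -0.283, 0.65]
contact_force: [9.9, 7.9, -2.9]
opening: 0.28
```

```bash
python3 - <<'E'
from rep import *
rep(); im,c=shot('wrist','w7.png')
for z in (.094,): 
  for r in (.0,.03,.08):
    a=np.radians(124.5); cv2.circle(im,tuple(int(round(v)) for v in proj(c,(.474+r*np.cos(a),-.2155+r*np.sin(a),z))),3,(255,0,255),1)
cv2.imwrite('pics/v7.png',im)
E
```

```text
t 15.12 [ 0.4367 -0.1701  0.0958] yaw 42.19 upright corr [-0.0013  0.0045  0.    ] q6 -1.34 F [ 9.9  7.9 -2.9] open 24.0
```

View pics/v7.png

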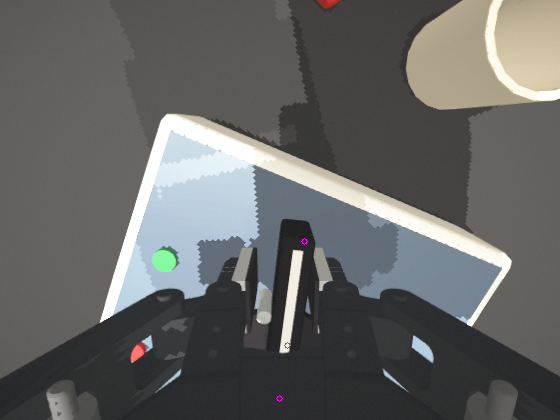

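The lever is against its end stop (12.7 N resistance, direction ≈125°, q=0). Next come six clicks clockwise, with the finger centre ending at −55.5°.

```bash
python3 -c "from sweep import *; sweep(131,35,16)"
```

```text
t 15.17 [ 0.4367 -0.1701  0.0958] yaw 42.18 upright corr [-0.0012  0.0044  0.    ] q6 -1.34 F [10.3  7.  -3.1] open 24.1
125.0 [0.0029, 0.0038, -0.0023] -0.04
119.0 [0.0082, 0.0071, -0.0023] -0.073
113.0 [0.0139, 0.0098, -0.0023] -0.107
107.0 [0.0198, 0.012, -0.0023] -0.14
101.0 [0.0259, 0.0135, -0.0023] -0.173
95.0 [0.0321, 0.0144, -0.0023] -0.207
89.0 [0.0384, 0.0146, -0.0023] -0.24
83.0 [0.0446, 0.0142, -0.0023] -0.273
77.0 [0.0508, 0.0131, -0.0023] -0.307
71.0 [0.0569, 0.0113, -0.0023] -0.34
65.0 [0.0627, 0.009, -0.0023] -0.373
59.0 [0.0682, 0.006, -0.0023] -0.407
53.0 [0.0734, 0.0025, -0.0023] -0.44
47.0 [0.0783, -0.0015, -0.0023] -0.473
41.0 [0.0826, -0.006, -0.0023] -0.507
35.0 [0.0865, -0.011, -0.0023] -0.54
```

Emit:
play_rows --targets '[{"delta_pos":[0.003,0.004,-0.002],"delta_rot":[0,0,-0.04],"claw":24},{"delta_pos":[0.008,0.007,-0.002],"delta_rot":[0,0,-0.073],"claw":24},{"delta_pos":[0.014,0.01,-0.002],"delta_rot":[0,0,-0.107],"claw":24},{"delta_pos":[0.02,0.012,-0.002],"delta_rot":[0,0,-0.14],"claw":24},{"delta_pos":[0.026,0.0135,-0.002],"delta_rot":[0,0,-0.173],"claw":24},{"delta_pos":[0.032,0.0145,-0.002],"delta_rot":[0,0,-0.207],"claw":24},{"delta_pos":[0.0385,0.0145,-0.002],"delta_rot":[0,0,-0.24],"claw":24},{"delta_pos":[0.0445,0.014,-0.002],"delta_rot":[0,0,-0.273],"claw":24},{"delta_pos":[0.051,0.013,-0.002],"delta_rot":[0,0,-0.307],"claw":24},{"delta_pos":[0.057,0.0115,-0.002],"delta_rot":[0,0,-0.34],"claw":24},{"delta_pos":[0.0625,0.009,-0.002],"delta_rot":[0,0,-0.373],"claw":24},{"delta_pos":[0.068,0.006,-0.002],"delta_rot":[0,0,-0.407],"claw":24},{"delta_pos":[0.0735,0.0025,-0.002],"delta_rot":[0,0,-0.44],"claw":24},{"delta_pos":[0.078,-0.0015,-0.002],"delta_rot":[0,0,-0.473],"claw":24},{"delta_pos":[0.0825,-0.006,-0.002],"delta_rot":[0,0,-0.507],"claw":24},{"delta_pos":[0.0865,-0.011,-0.002],"delta_rot":[0,0,-0.54],"claw":24}]'

```text
time: 16.5
eef_pos: [0.5242, -0.1817, 0.0953]
tcp_rot: [-0.675, -0.205, 0.675, -0.217]
contact_force: [0.4, -0.4, 0.4]
opening: 0.278
```

```bash
python3 -c "from sweep import *; sweep(35,-55.5,15)"
```

```text
t 16.5 [ 0.5242 -0.1817  0.0953] yaw -55.28 upright corr [0.0049 0.0014 0.    ] q6 0.46 F [ 0.4 -0.4  0.4] open 23.8
29.0 [0.0022, -0.0048, -0.0018] -0.032
22.9 [0.005, -0.0104, -0.0018] -0.065
16.9 [0.0072, -0.0164, -0.0018] -0.099
10.9 [0.0087, -0.0225, -0.0018] -0.133
4.8 [0.0095, -0.0288, -0.0018] -0.166
-1.2 [0.0097, -0.0351, -0.0018] -0.2
-7.2 [0.0093, -0.0414, -0.0018] -0.233
-13.3 [0.0082, -0.0476, -0.0018] -0.267
-19.3 [0.0064, -0.0536, -0.0018] -0.3
-25.3 [0.004, -0.0595, -0.0018] -0.334
-31.4 [0.001, -0.065, -0.0018] -0.367
-37.4 [-0.0026, -0.0703, -0.0018] -0.401
-43.4 [-0.0067, -0.0751, -0.0018] -0.434
-49.5 [-0.0113, -0.0794, -0.0018] -0.468
-55.5 [-0.0163, -0.0833, -0.0018] -0.501
```

Emit:
play_rows --targets '[{"delta_pos":[0.002,-0.005,-0.001],"delta_rot":[0,0,-0.032],"claw":24},{"delta_pos":[0.005,-0.0105,-0.001],"delta_rot":[0,0,-0.065],"claw":24},{"delta_pos":[0.007,-0.0165,-0.001],"delta_rot":[0,0,-0.099],"claw":24},{"delta_pos":[0.0085,-0.0225,-0.001],"delta_rot":[0,0,-0.133],"claw":24},{"delta_pos":[0.0095,-0.029,-0.001],"delta_rot":[0,0,-0.166],"claw":24},{"delta_pos":[0.0095,-0.035,-0.001],"delta_rot":[0,0,-0.2],"claw":24},{"delta_pos":[0.0095,-0.0415,-0.001],"delta_rot":[0,0,-0.233],"claw":24},{"delta_pos":[0.008,-0.0475,-0.001],"delta_rot":[0,0,-0.267],"claw":24},{"delta_pos":[0.0065,-0.0535,-0.001],"delta_rot":[0,0,-0.3],"claw":24},{"delta_pos":[0.004,-0.0595,-0.001],"delta_rot":[0,0,-0.334],"claw":24},{"delta_pos":[0.001,-0.065,-0.001],"delta_rot":[0,0,-0.367],"claw":24},{"delta_pos":[-0.0025,-0.0705,-0.001],"delta_rot":[0,0,-0.401],"claw":24},{"delta_pos":[-0.0065,-0.075,-0.001],"delta_rot":[0,0,-0.434],"claw":24},{"delta_pos":[-0.0115,-0.0795,-0.001],"delta_rot":[0,0,-0.468],"claw":24},{"delta_pos":[-0.0165,-0.0835,-0.001],"delta_rot":[0,0,-0.501],"claw":24},{"delta_pos":[-0.0165,-0.0835,-0.001],"delta_rot":[0,0,-0.501],"claw":24},{"delta_pos":[-0.0165,-0.0835,-0.001],"delta_rot":[0,0,-0.501],"claw":24}]'

```text
time: 17.92
eef_pos: [0.5083, -0.2658, 0.0956]
tcp_rot: [-0.623, 0.332, 0.63, 0.324]
contact_force: [0.4, -0.0, 0.6]
opening: 0.279
```

```bash
python3 - <<'E'
from rep import *
rep(); im,c=shot('wrist','w8.png')
a=np.radians(-55.5)
for r in (.0,.03,.08):
    cv2.circle(im,tuple(int(round(v)) for v in proj(c,(.474+r*np.cos(a),-.2155+r*np.sin(a),.094))),3,(255,0,255),1)
cv2.imwrite('pics/v8.png',im)
E
```

```text
t 17.92 [ 0.5083 -0.2658  0.0956] yaw -145.32 upright corr [ 0.0018 -0.0043  0.    ] q6 1.89 F [ 0.4 -0.   0.6] open 23.9
```

View pics/v8.png

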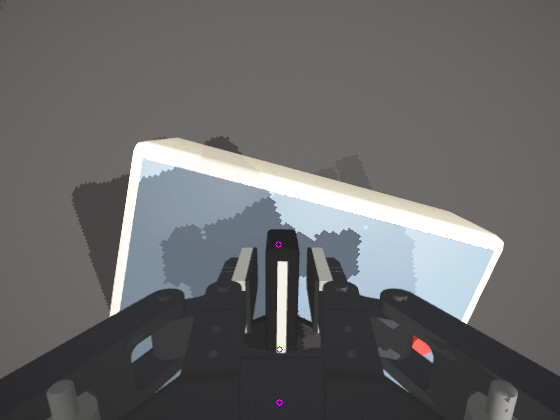

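The lever is centred between the fingers at −55.5° (notch 6) with no contact force. I open a little and lift straight up.

Emit:
play_rows --targets '[{"delta_pos":[0,0,0],"delta_rot":[0,0,0],"claw":34},{"delta_pos":[0,0,0],"delta_rot":[0,0,0],"claw":34},{"delta_pos":[0,0,0],"delta_rot":[0,0,0],"claw":34},{"delta_pos":[0,0,0.02],"delta_rot":[0,0,0],"claw":34},{"delta_pos":[0,0,0.05],"delta_rot":[0,0,0],"claw":34},{"delta_pos":[0,0,0.09],"delta_rot":[0,0,0],"claw":34},{"delta_pos":[0,0,0.13],"delta_rot":[0,0,0],"claw":34},{"delta_pos":[0,0,0.17],"delta_rot":[0,0,0],"claw":34},{"delta_pos":[-0.05,0.03,0.2],"delta_rot":[0,0,0],"claw":34},{"delta_pos":[-0.07,0.03,0.2],"delta_rot":[0,0,0],"claw":34},{"delta_pos":[-0.07,0.03,0.2],"delta_rot":[0,0,0],"claw":34}]'

```text
time: 18.88
eef_pos: [0.4353, -0.2336, 0.2985]
tcp_rot: [-0.624, 0.332, 0.629, 0.323]
contact_force: [0.9, 1.0, -0.7]
opening: 0.396
```

```bash
python3 - <<'E'
from rep import *
rep(); im,c=shot('wrist','w9.png'); sc,_=shot('scene','s9.png'); t,ct=shot('top','t9.png')
out=np.zeros((600,800,3),np.uint8)
out[:300,:400]=cv2.resize(im,(400,300)); 
out[:300,400:]=cv2.resize(sc[100:340,110:430],(400,300))
out[300:,:400]=cv2.resize(t[60:360,60:460],(400,300))
out[300:,400:]=cv2.resize(sc[205:265,200:280],(400,300),interpolation=cv2.INTER_CUBIC)
cv2.imwrite('pics/v9.png',out)
a=cv2.imread('pics/top0.png'); d=cv2.absdiff(a,t).max(2)
print('top diff', {n:int((d[v-14:v+15,u-14:u+15]>60).sum()) for n,(u,v) in dict(small=(213,158),med=(317,221),jar=(324,130),bottle=(148,214),weight=(238,256),brush=(295,245),spoon=(385,130),bay=(279,173),mat=(196,218)).items()})
E
```

```text
t 18.88 [ 0.4353 -0.2336  0.2985] yaw -145.26 upright corr [ 0.0026 -0.0038  0.    ] q6 1.85 F [ 0.9  1.  -0.7] open 33.8
top diff {'small': 0, 'med': 52, 'jar': 0, 'bottle': 0, 'weight': 0, 'brush': 119, 'spoon': 0, 'bay': 366, 'mat': 444}
```

View pics/v9.png

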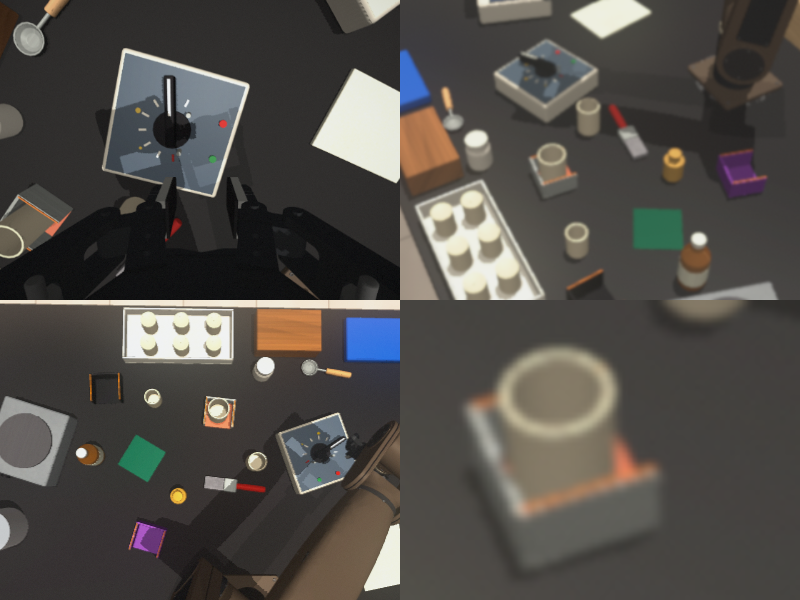

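The wrist and top views show the lever pointing down-right of the axis. The cup is in the bay at its back wall, the mat is empty, and the bystanders stand in place. One last check in numbers before I hand in.

```bash
python3 - <<'E'
from rep import *
c=ctrl.calibration('wrist'); ct=ctrl.calibration('top')
im=cv2.imread('pics/w9.png'); g=cv2.cvtColor(im,cv2.COLOR_BGR2GRAY)
m=np.zeros_like(g); m[100:185,222:252]=cv2.threshold(g,170,255,cv2.THRESH_BINARY)[1][100:185,222:252]
k=max(cv2.findContours(m,0,1)[0],key=cv2.contourArea); r=cv2.minAreaRect(k); B=cv2.boxPoints(r); B=B[B[:,1].argsort()]
p=onz(c,*B[:2].mean(0),.094);q=onz(c,*B[2:].mean(0),.094);d=(p-q)[:2]; print('lever line',p.round(4),q.round(4),'len',np.linalg.norm(d).round(3),'angle',np.degrees(np.arctan2(d[1],d[0])).round(1))
a=cv2.imread('pics/top0.png');t=cv2.imread('pics/t9.png')
for n,(u,v) in dict(med=(317,221),brush=(280,244),small=(213,158)).items():
    w=[]
    for I in (a,t):
        h=cv2.cvtColor(I,cv2.COLOR_BGR2GRAY)[v-16:v+17,u-18:u+19]; M=cv2.moments((h>95).astype(np.uint8),True); w.append((round(M['m10']/M['m00'],2),round(M['m01']/M['m00'],2)))
    print(n,w)
ctrl.sign_off()
E
```

```text
lever line [ 0.5172 -0.2791  0.094 ] [ 0.4908 -0.2378  0.094 ] len 0.049 angle -57.4
med [(17.6, 16.24), (17.37, 16.06)]
brush [(18.87, 15.58), (18.32, 15.41)]
small [(17.41, 15.41), (17.42, 15.45)]
the job is handed in; nothing more can be done
```

The job is handed in. The large cup is in the warming bay against the back wall, and the selector rests at click 6. It took about 19 s of the 72 s allowed.

- **Cup:** The cup on the mat measured about 66 mm across, so it was the large one. I lowered it upright into the reddish-tiled bay and pushed it until the back wall resisted. A low second push with shut fingers met about 8 N and the cup no longer advanced. The final pictures show it upright at the back wall.
- **Selector:** I then turned the lever anticlockwise to its end stop, where it resisted with about 13 N, and clicked it six notches clockwise. It last measured −57.4°, against −55.5° expected for notch 6; that gap is well within the 30° notch spacing. No force was on it when I let go.
- **Bystanders:** The small cup, jar, bottle, weight and spoon look unmoved in the before/after top views. The medium cup and brush also differed slightly, by at most about half a pixel (roughly 2 mm). I put that down to the arm's changed shadow, as no move went near them.
- **Odd reading:** The selector looked half way between notches 3 and 4 at the start. This did not affect the result, since I counted from the stop.

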